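Prime, close and pin a clamshell test jig

ROBOT

A 6-joint arm with a two-finger parallel gripper is mounted at the origin on a cart in front of the work surface, level with it; the furniture and walls round the work are solid. World frame = base frame: x ahead of the robot, y to its left, z up, the work surface at z = 0. Lengths are in m, angles in degrees, forces in N, time in s.
With the tool pointing down it reaches from about 0.25 to 0.725 m from the base axis. Payload 9.7 kg.
Tool frame: the origin (TCP) lies midway between the tips of the shut fingers; the grasp point (between the pads) lies bot.hold_point_z behind it (bot.hold_point_z is the distance from the TCP to the grasp point, in m); z points along the fingers, y is the line along which they close (so a half turn about z gives the same grasp; the last joint's range is limited). The gripper opens to 85 mm and grips with 20 to 120 N. Pads are 22 mm wide; open, the fingers measure 114 mm over their backs; the gripper's body (76 mm by 85 mm) begins 54 mm behind the grasp point. The pads swing forward as they close: fully open they stand 13 mm farther back than shut.
Start: joints at [71.448, 4.979, 10.078, 95.1, 0, 90], TCP at [0.175, 0.521, 0.231] pointing down, gripper open.
Joint ranges: [-179.16, 179.16], [-48.56, 103.87], [-65.8, 70.77], [-126.05, 130.52], [-82.76, 87.17], [-180, 180]. Speed limits (degrees/s): [127.2, 127.2, 147.25, 180, 180, 180].

INTERFACE

Orientations are given as [roll, pitch, yaw] about the fixed x, y, z axes, in that order (R = Rz(yaw) Ry(pitch) Rx(roll)).
In Python, from workcell import bot, camera, camera_model, ticket gives the robot as it stands.
- The arm moves only by the tool send_rows, never from a script. Its argument "targets" is text: rows parted by semicolons, each of 5 numbers parted by spaces: the shift along the tool's x, y, z in mm, then the turn about the tool's z in degrees, then the closure in counts, from 0 (fully open) to 255 (shut). A call has 1 to 20 rows; each row is the pose to reach, as a shift and turn from the pose commanded when the call began, along the tool's axes at that moment; what a row does not reach only later rows make up. A row lasts 1/8 s, in which the tool goes at most 62.5 mm and 10.7 degrees, less where a joint would pass 70% of its speed; a pose out of reach is approached as far as the arm can. A call with a gripper value outside its range is refused whole. The fingers move at their own pace and stop on an object; "newtons" is the grip in N (left out, the last holds). Time passes only in rows, so rows that repeat a pose let the fingers close. It gives the time, the measured TCP pose, the force, the opening and the grip force at its end, in the units of the state.
- bot.get_obs(): the state, without advancing time (a new reading comes with each control period).
- camera(name): name is "scene" or "top" or "wrist"; returns the picture (400x640x3 uint8, blue, green, red); there is no depth.
- camera_model(name): a dict with "K" (3x3 intrinsics, pixels), "pose" (4x4, takes a point from camera to world coordinates); the wrist camera has in their place "T_tool_cam" (4x4, takes a point from camera to tool coordinates, whose origin is the TCP and whose axes are the flange's). Camera axes: x right, y down, z forward; pixel columns grow to the right and rows downward; lengths in m; the calibration is good to about 2 mm. A picture is of the moment at which its call begins: read the wrist's pose just before it. camera_model takes no time and is no camera call.
- ticket.job_done(): hands the job in; it is judged then, once.
The state is a dict: "time": time; "q": joint angles; "qd": joint speeds; "joint_efforts": joint torques, N m; "ee_pos": TCP position; "tcp_rot": TCP orientation; "wrist_force": force on the tool from outside, world axes, zero at the start; "torque": the same for the moment, N m; "opening": finger opening in m; "grasp_force": force on a finger pad.
Only numpy, scipy, OpenCV 4.12 (cv2) and the standard library are available. Lean on these libraries where they do the work, as an engineer would, in place of code of your own. Each camera call takes 0.05 s, during which the arm holds its last target. There are 200 camera calls.

TASK

Prime the vacuum hold-down of the board test jig with three full strokes of its hand lever (down to the stop and fully back up each time), then swing the hinged frame down over the circuit board. Take the steel pin from its stand, push it through the hole in the frame into the hole below until its collar sits on the frame, and press so that the sprung frame is fully shut. Finish while still pressing it shut (letting go would let it spring ajar), and leave the dish of screws where it stands.

Things in the scene. Friction and masses are not known exactly. Their poses are not given: they have to be found in the camera images.
- jig: Clamshell test jig fixed to the bench, at a new place and yaw each time. Lower half: aluminium block, in its own frame x -95..+85, y -65..+65, z 0..40 mm; origin on the bench, z up, x from the pin hole to the hinge (roughly away from the robot), y towards the hand pump built on at y = +140 mm. A small circuit board is fixed on its top.
- pin_hole (a point): centre of the mouth of the 14 mm through hole (countersunk 3 mm) in the top of the lower half (40 mm above the bench, at jig x = -65, y = 0 mm); axis vertical. Its axes are parallel to the jig's.
- lid_hinge (a point): middle of the hinge axis of the black frame (upper half), 45 mm above the bench at jig x = +70, y = 0 mm; axis along the jig's y. The frame's mid plane passes through this axis; 10 mm thick, 120 mm wide, it ends 155 mm away. Its 13 mm pin hole (countersunk 4 mm) is 135 mm from the axis, over the lower hole (within 1 mm) when shut or ajar; a window lies 36 to 85 mm from the axis.
- lid (a joint): angle of the black frame (rad): 0 fully shut (level, top face 50 mm above the bench), positive open, upward; starts at 0.95 to 1.3. Its stiff hinge (about 1.5 N at the free edge) keeps it where it is left, but two sprung plungers hold it ajar at about 0.065 (9 mm at the pin hole); about 6 N pressed down at the pin hole shuts it fully, and let go it springs ajar.
- lid_push (a point): point on the outer (upper, when shut) face of the frame, mid width, 107 mm from the hinge axis and 5 mm off the frame's mid plane: a solid place between window and pin hole to push on. Its axes turn with the frame; shut, they are parallel to the jig's.
- lever (a joint): angle of the hand pump lever (rad): 0 fully up (at rest, sprung), 0.6 fully down at the stop. Pressing it takes about 3 N at the top and 7 N at the stop, at the pad; it comes back up by itself when let go or followed up.
- lever_pivot (a point): pivot of the lever, 80 mm above the bench at jig x = +45, y = +140 mm; the axis runs along the jig's y.
- lever_pad (a point): centre of the top of the rubber pad (42 x 36 mm, 12 mm thick) at the lever's end, about 128 mm from the pivot towards jig -x. At rest about 122 mm above the bench; it goes down about 73 mm to the stop (it moves less than 8 mm sideways). The pad tilts with the lever, from 0.27 rad one way to 0.33 the other.
- pin: loose steel pin, 60 g, 75 mm long, standing upright in its stand. Origin at the middle of its lower tip, z up along it: round shank 10 mm in diameter (tapered to 4 mm over the lowest 8 mm) up to 38 mm, collar 26 mm in diameter from 38 to 43 mm, round grip 18 mm in diameter from 43 to 75 mm. In the jig with its collar down on the shut frame its tip stands 12 mm above the bench.
- stand: fixed aluminium stand, 54 x 54 mm, 45 mm high, with a 13 mm hole in the middle that the pin stands in, its collar on top; origin under its middle. It and the screw dish may change places.
- screw_dish: bystander: loose round steel dish with screws, 66 mm in diameter, 18 mm high; origin under its middle.

How it is judged (in metres and radians):
On the way, in this order (a step that is already met when the one before it is completed fails the run):
1. first stroke: the lever is pressed down to its stop (value of joint lever above 0.5 rad), for 0.02 s.
2. first stroke: the lever is fully back up (value of joint lever below 0.1 rad), for 0.02 s.
3. second stroke: the lever is pressed down to its stop (value of joint lever above 0.5 rad), for 0.02 s.
4. second stroke: the lever is fully back up (value of joint lever below 0.1 rad), for 0.02 s.
5. third stroke: the lever is pressed down to its stop (value of joint lever above 0.5 rad), for 0.02 s.
6. third stroke: the lever is fully back up (value of joint lever below 0.1 rad), for 0.02 s.
7. the hinged frame is swung down onto its plungers (value of joint lid below 0.1 rad), for 0.1 s.
At the end, for the whole second after the job is handed in: Pin in the jig: axis within 5 mm of the hole centre, within 0.12 rad of upright, tip under 15.5 mm above the bench (collar within 3.5 mm of the shut frame), at rest; frame shut (below 0.025 rad); lever up (below 0.1 rad); fingers press with over 2 N (value of joint lid below 0.025 rad and value of joint lever below 0.1 rad and z of pin in the frame of jig below 0.0155 m and horizontal distance between pin and pin_hole below 0.005 m and angle between the z axis of pin and the z axis of jig, either way round below 0.12 rad and contact force between the fingers and anything else above 2 N and linear speed of pin below 0.02 m/s); the arm keeps its last pose, push and grip.
It fails at once if the screw dish is shoved more than 30 mm (distance of screw_dish from where it was at the start of the episode above 0.03 m).
It also fails if it takes over 70 s, if anything falls off the work surface, if the arm or the gripper's body presses on something with over 40 N, if the wrist force passes 120 N, or if a joint passes its speed limit or range.

## Working session

There is one attempt and no reset: what is moved stays moved. The work goes in short steps, Python scripts to look and compute and a tool call to move; the robot and the scene stay as the last step left them, time stands still between calls to the robot, and variables do not carry over. Pictures are saved under pics/ and viewed, at most 10 in all, crops included, and the job is handed in when it is done.

Besides the shell and the picture viewer there is one more tool, called after "Emit:" as a command line: name --argument value ..., lists and objects as JSON in quotes. send_rows: Moves the arm, as the interface text tells. Its arguments: {"type":"object","properties":{"targets":{"type":"string"},"newtons":{"type":"number"}},"required":["targets"]}

```bash
ls; mkdir -p pics; python3 - <<'E'
from workcell import bot,camera,camera_model
import cv2,numpy as np
np.set_printoptions(precision=4,suppress=True)
o=bot.get_obs();print(o,bot.hold_point_z)
for n in("scene","top"):
    cv2.imwrite(f"pics/{n}0.png",camera(n));m=camera_model(n);print(n,m["K"],m["pose"])
print(camera_model("wrist"))
E
```

```text
pics
{'time': 0.0, 'q': array([71.4465,  5.0106, 10.0346, 95.098 ,  0.0003, 89.9989]), 'qd': array([-0.1159,  0.0985, -0.0178, -0.0098, -0.0262, -0.0056]), 'joint_efforts': array([ -0.0015, -52.0384,  46.4808,   0.0159,  -0.0002,  -0.    ]), 'ee_pos': array([0.1749, 0.5212, 0.2306]), 'tcp_rot': array([-179.9259,   -0.0003,  161.4476]), 'wrist_force': array([ 0.184 , -0.2394,  0.3237]), 'torque': array([ 0.0446,  0.0167, -0.0294]), 'grasp_force': 0.0, 'opening': 0.08514359644686079} 0.0187
scene [[433.1074   0.     324.139 ]
 [  0.     433.1074 197.8861]
 [  0.       0.       1.    ]] [[ 0.7158 -0.4261  0.5533  0.0679]
 [-0.698  -0.4104  0.5869 -0.6072]
 [-0.023  -0.8062 -0.5911  0.6708]
 [ 0.      0.      0.      1.    ]]
top [[478.8558   0.     313.0972]
 [  0.     478.8558 205.3282]
 [  0.       0.       1.    ]] [[ 0.0013 -0.9913  0.1317  0.4224]
 [-0.9996  0.0022  0.0264 -0.0611]
 [-0.0265 -0.1317 -0.9909  1.131 ]
 [ 0.      0.      0.      1.    ]]
{'K': array([[288.5214,   0.    , 318.9475],
       [  0.    , 288.5214, 200.6647],
       [  0.    ,   0.    ,   1.    ]]), 'T_tool_cam': array([[ 0.0011, -0.9488, -0.3158,  0.0831],
       [ 1.    ,  0.0011,  0.0003, -0.0003],
       [ 0.    , -0.3158,  0.9488, -0.1419],
       [ 0.    ,  0.    ,  0.    ,  1.    ]])}
```

View pics/top0.png

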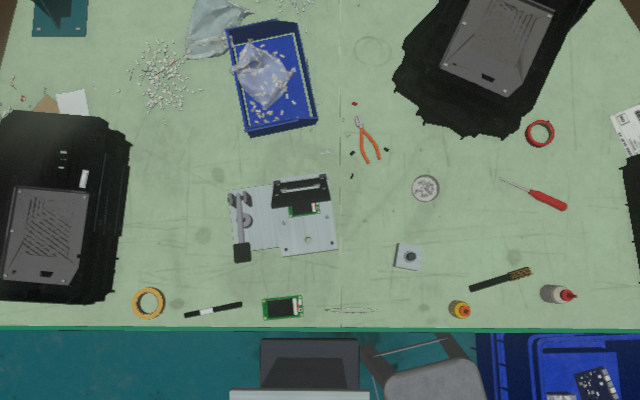

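View pics/scene0.png

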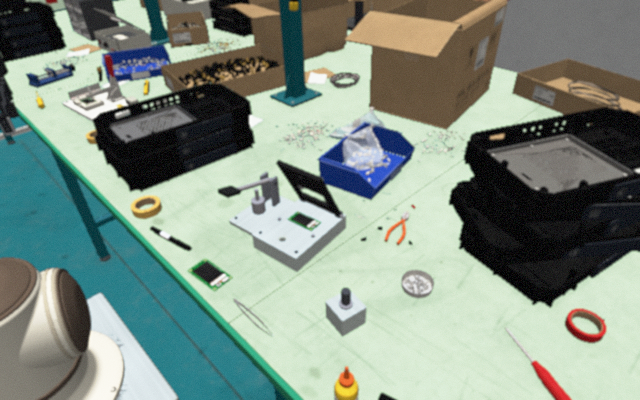

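The top view shows the jig block at about px (280–340, 178–255), with its pin hole at (307,240), the lever pad at (241,252), the stand at (407,257) and the dish at (425,188). The scene view confirms the open frame and the raised lever.

```bash
python3 - <<'E'
import cv2,numpy as np
t=cv2.imread("pics/top0.png")
c=cv2.resize(t[165:275,220:440],None,fx=3.6,fy=3.6,interpolation=cv2.INTER_CUBIC)
cv2.imwrite("pics/c1.png",c)
g=t.max(2)
def blobs(m,lo,hi,box):
    n,l,s,ce=cv2.connectedComponentsWithStats(m.astype(np.uint8))
    for i in range(1,n):
        x,y=ce[i]
        if lo<s[i,4]<hi and box[0]<x<box[2] and box[1]<y<box[3]: print(s[i],ce[i])
print("dark");blobs(g<70,15,3000,(225,165,440,275))
hsv=cv2.cvtColor(t,cv2.COLOR_BGR2HSV)
# low-saturation grey
print("grey");m=(hsv[...,1]<28)&(hsv[...,2]>110);blobs(m,50,9000,(225,165,440,275))
E
```

```text
dark
[ 272  175   58   40 1337] [300.05534779 194.95811518]
[246 194   6  12  41] [248.46341463 200.02439024]
[232 199   4   8  20] [233.85 202.7 ]
[234 243  17  20 297] [241.76094276 252.30639731]
grey
[ 228  172  110   85 5116] [281.42924159 222.23514464]
[412 175  25  27 534] [424.26779026 188.59925094]
[281 185  39   8  96] [300.21875 188.625  ]
[395 243  28  28 543] [408.51197053 256.53222836]
```

View pics/c1.png

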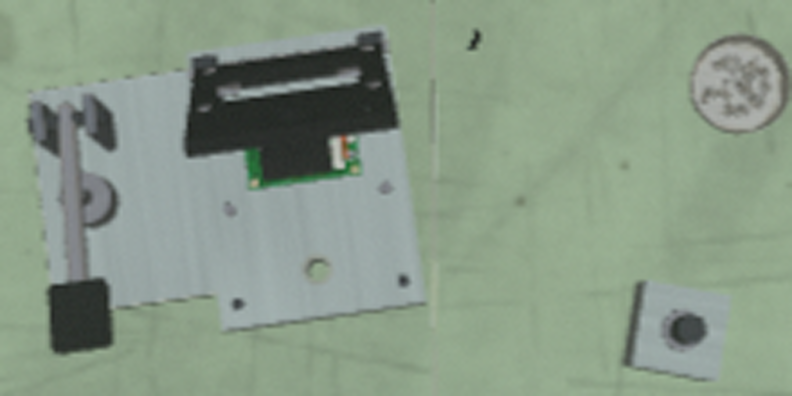

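The crop shows the pin hole at crop px (317,269), the block's front corners at (222,330) and (425,300), the pad at about (80,315), and the pin top at (687,329) on the stand.

```bash
cat > h.py <<'E'
import numpy as np,cv2
from workcell import bot,camera,camera_model
np.set_printoptions(precision=4,suppress=True)
def ray(m,px,z,pose=None):
    P=m["pose"] if pose is None else pose
    d=P[:3,:3]@np.linalg.inv(m["K"])@[px[0],px[1],1.]
    return P[:3,3]+d*(z-P[2,3])/d[2]
def proj(m,X,pose=None):
    P=m["pose"] if pose is None else pose
    c=P[:3,:3].T@(np.asarray(X)-P[:3,3]); c=m["K"]@c; return c[:2]/c[2]
E
python3 - <<'E'
from h import *
m=camera_model("top")
f=lambda u,v:(220+(u+.5)/3.6-.5,165+(v+.5)/3.6-.5)
L=ray(m,f(222,330),.04);R=ray(m,f(425,300),.04);H=ray(m,f(317,269),.04)
a=ray(m,f(230,209),.045);b=ray(m,f(385,187),.045)
print("corners",L,R,np.linalg.norm(L-R),"plung",a,b)
for p,q in((L,R),(a,b)):
    d=p-q; print("yaw",np.degrees(np.arctan2(-d[0],d[1])))
print("hole",H)
pin=ray(m,f(687,329),.082);print("pin",pin)
pad=ray(m,(241.8,252.3),.119);print("pad",pad)
yaw=np.arctan2(-(L-R)[0],(L-R)[1]);c,s=np.cos(yaw),np.sin(yaw)
Rz=np.array([[c,-s,0],[s,c,0],[0,0,1]])
print("pad in jig from hole",Rz.T@(pad-H), "corner mid",Rz.T@((L+R)/2-H))
O=H-Rz@[-.065,0,.04]; print("O",O,"padpred",O+Rz@[.045-.128,.14,.122])
print("dish",ray(m,(425,188.5),.018))
# stand: bright grey top by corners
for p in ((640,282),(730,293),(716,380),(630,365)): print(ray(m,f(*p),.045))
ms=camera_model("scene")
for n,X in(("hole",H),("pad",pad),("pin",pin)): print(n,proj(ms,X))
E
```

```text
corners [0.4507 0.0401 0.04  ] [ 0.4696 -0.0879  0.04  ] 0.1294229274755797 plung [0.5269 0.0353 0.045 ] [ 0.5407 -0.0629  0.045 ]
yaw 8.3916409359271
yaw 8.034369956139125
hole [ 0.4892 -0.0197  0.04  ]
pin [ 0.4504 -0.2444  0.082 ]
pad [0.4571 0.1165 0.119 ]
pad in jig from hole [-0.0119  0.1395  0.079 ] corner mid [-0.0293  0.0001  0.    ]
O [ 0.5535 -0.0103  0.    ] padpred [0.4509 0.1161 0.122 ]
dish [ 0.6095 -0.2935  0.018 ]
[ 0.4807 -0.2224  0.045 ]
[ 0.4738 -0.2782  0.045 ]
[ 0.4199 -0.268   0.045 ]
[ 0.4291 -0.215   0.045 ]
hole [281.3566 237.9785]
pad [228.2844 189.8519]
pin [343.3134 289.1877]
```

```bash
cat >> h.py <<'E'
from scipy.spatial.transform import Rotation as Ro
def shift(X,yaw=None):
    o=bot.get_obs();R=Ro.from_euler('xyz',o['tcp_rot'],degrees=True)
    s=R.inv().apply(np.asarray(X)-o['ee_pos'])*1000
    print("shift",s.round(1), "turn",None if yaw is None else round(-(yaw-o['tcp_rot'][2]),1),o['ee_pos'],o['tcp_rot'])
E
python3 - <<'E'
from h import *
shift([.456,.116,.23],98.2)
shift([.456,.116,.17],98.2)
E
```

```text
shift [-395.4 -294.7    1. ] turn 63.2 [0.1749 0.5212 0.2306] [-179.9307   -0.0011  161.4478]
shift [-395.4 -294.7   61. ] turn 63.2 [0.1749 0.5212 0.2306] [-179.9307   -0.0011  161.4478]
```

Emit:
send_rows --targets "-45 -33 0 9 255; -90 -67 0 18 255; -135 -100 0 27 255; -180 -134 0 36 255; -225 -167 0 45 255; -270 -201 0 54 255; -315 -234 0 63.2 255; -360 -268 10 63.2 255; -395.4 -294.7 30 63.2 255; -395.4 -294.7 61 63.2 255; -395.4 -294.7 61 63.2 255; -395.4 -294.7 61 63.2 255"

```text
time: 1.6
ee_pos: [0.4561, 0.1166, 0.1713]
tcp_rot: [180.0, -0.0, 98.3]
wrist_force: [-0.1, 0.2, 0.2]
opening: -0.0002
grasp_force: 0.0
```

Emit:
send_rows --targets "0 0 25 0 255; 0 0 45 0 255; 0 0 55 0 255; 0 0 55 0 255; 0 0 60 0 255; 0 0 60 0 255"

```text
time: 2.35
ee_pos: [0.4564, 0.1165, 0.1107]
tcp_rot: [179.9, -0.0, 98.3]
wrist_force: [0.1, 1.7, 3.0]
opening: 0.0003
grasp_force: 1.5
```

Emit:
send_rows --targets "0 0 15 0 255; 0 0 30 0 255; 0 0 45 0 255; 0 0 54 0 255; 0 0 57 0 255; 0 0 59 0 255; 0 0 59 0 255; 0 0 59 0 255"

```text
time: 3.35
ee_pos: [0.4571, 0.1163, 0.0516]
tcp_rot: [179.9, 0.0, 98.2]
wrist_force: [2.0, -0.3, 6.5]
opening: 0.0001
grasp_force: 3.1
```

Emit:
send_rows --targets "0 0 2 0 255; 0 0 3.5 0 255; 0 0 3.5 0 255"

```text
time: 3.72
ee_pos: [0.4572, 0.1163, 0.0482]
tcp_rot: [179.9, 0.0, 98.2]
wrist_force: [2.1, -0.5, 6.6]
opening: -0.0001
grasp_force: 3.2
```

Emit:
send_rows --targets "0 0 2 0 255; 0 0 3 0 255; 0 0 4 0 255; 0 0 4 0 255"

```text
time: 4.22
ee_pos: [0.4578, 0.1164, 0.0466]
tcp_rot: [179.7, -0.0, 98.2]
wrist_force: [-5.6, -0.8, 26.6]
opening: 0.0
grasp_force: 13.5
```

Emit:
send_rows --targets "0 0 -30 0 255; 0 0 -60 0 255; 0 0 -82 0 255; 0 0 -82 0 255; 0 0 -82 0 255; 0 0 -50 0 255; 0 0 -20 0 255; 0 0 -5 0 255; 0 0 -2 0 255; 0 0 -2 0 255; 0 0 -2 0 255"

```text
time: 5.6
ee_pos: [0.4561, 0.1162, 0.0468]
tcp_rot: [180.0, 0.0, 98.2]
wrist_force: [-4.7, -2.1, 15.8]
opening: 0.0001
grasp_force: 8.3
```

Emit:
send_rows --targets "0 0 -30 0 255; 0 0 -60 0 255; 0 0 -80 0 255; 0 0 -80 0 255; 0 0 -80 0 255; 0 0 -48 0 255; 0 0 -18 0 255; 0 0 -5 0 255; 0 0 -1 0 255; 0 0 0 0 255; 0 0 0 0 255"

```text
time: 6.98
ee_pos: [0.4559, 0.1161, 0.0467]
tcp_rot: [180.0, 0.0, 98.2]
wrist_force: [-5.6, -1.6, 15.9]
opening: 0.0
grasp_force: 8.2
```

Emit:
send_rows --targets "0 0 -30 0 255; 0 0 -60 0 255; 0 0 -90 0 255; 0 0 -140 0 255; 0 0 -190 0 255; 0 0 -190 0 255; 0 0 -190 0 255"

```text
time: 7.85
ee_pos: [0.4558, 0.1161, 0.2346]
tcp_rot: [-179.9, 0.0, 98.2]
wrist_force: [0.4, -0.1, -0.1]
opening: -0.0003
grasp_force: 0.0
```

```bash
cat >> h.py <<'E'
yaw=np.radians(8.2);Rz=Ro.from_euler('z',yaw).as_matrix()
O=np.array([.4892,-.0197,.04])-Rz@[-.065,0,.04]
J=lambda x,y,z:O+Rz@[x,y,z]
def lidpt(a,s,t,y=0):  # s along frame, t off mid plane outward (m)
    return J(.07-s*np.cos(a)+t*np.sin(a),y,.045+s*np.sin(a)+t*np.cos(a))
E
python3 - <<'E'
from h import *
mt,ms=camera_model("top"),camera_model("scene")
f=lambda u,v:(220+(u+.5)/3.6-.5,165+(v+.5)/3.6-.5)
print("seen top",f(188,155),f(397,128))
for a in(.95,1.05,1.15,1.25,1.3):
  for t in(-.005,.005):
    print(a,t,*[proj(mt,lidpt(a,.155,t,y)).round(1) for y in(.06,-.06)],"scene",*[proj(ms,lidpt(a,.155,t,y)).round(1) for y in(.06,-.06)])
i=cv2.imread("pics/scene0.png");cv2.imwrite("pics/s1.png",cv2.resize(i[150:280,210:360],None,fx=4,fy=4,interpolation=cv2.INTER_CUBIC))
shift(J(.09,0,.25))
E
```

```text
seen top (271.8611111111111, 207.69444444444446) (329.91666666666663, 200.19444444444446)
0.95 -0.005 [273.2 219.8] [331.8 211.3] scene [268.5 172. ] [312.  190.8]
0.95 0.005 [272.3 215.5] [331.3 207. ] scene [270.8 168. ] [314.4 186.6]
1.05 -0.005 [271.9 213.1] [330.9 204.5] scene [272.2 165.9] [315.8 184.3]
1.05 0.005 [271.  208.5] [330.3 199.9] scene [274.7 162.2] [318.3 180.3]
1.15 -0.005 [270.6 206. ] [330.  197.3] scene [276.1 160.3] [319.8 178.2]
1.15 0.005 [269.7 201.2] [329.3 192.6] scene [278.8 156.9] [322.5 174.5]
1.25 -0.005 [269.3 198.5] [329.  189.9] scene [280.3 155.1] [324.  172.5]
1.25 0.005 [268.5 193.6] [328.3 184.9] scene [283.1 152. ] [326.8 169.2]
1.3 -0.005 [268.7 194.7] [328.4 186.1] scene [282.5 152.7] [326.2 169.9]
1.3 0.005 [267.9 189.8] [327.7 181.1] scene [285.3 149.8] [329.  166.7]
shift [-139.4  168.6  -15.7] turn None [0.4558 0.1161 0.2346] [-179.8931    0.0128   98.2469]
```

View pics/s1.png

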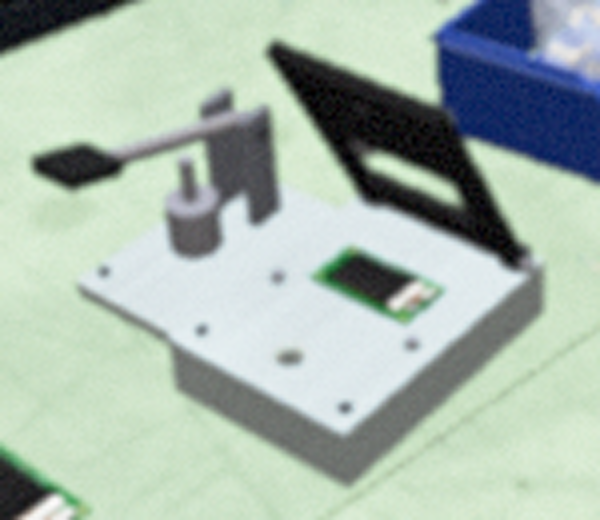

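The scene crop shows the lever back up and the frame's free corners at px (277,161) and (323,178). Matched against the projections, the frame stands at about 1.14 rad.

Emit:
send_rows --targets "-40 45 -16 0 255; -80 90 -16 0 255; -115 135 -16 0 255; -139 168 -16 0 255; -139 168 -16 0 255; -139 168 30 0 255; -139 168 85 0 255; -139 168 85 0 255; -139 168 85 0 255"

```text
time: 8.98
ee_pos: [0.6424, 0.0031, 0.1531]
tcp_rot: [179.9, 0.0, 98.3]
wrist_force: [0.1, 0.1, 1.3]
opening: 0.0002
grasp_force: 0.0
```

```bash
python3 - <<'E'
from h import *
o=bot.get_obs();p=Rz.T@(o['ee_pos']-O);print("jig pos",p,o['wrist_force'])
for a in(1.14,1.,.85,.7,.55,.4,.28,.16,.08,.03):
    sc=.100+.015*(1.14-a)/1.14
    q=Rz.T@(lidpt(a,sc,.005)-O)+[.0125,0,0]
    d=(q-p)*1000;print(a,q,"tool",(d*[1,1,-1])[[1,0,2]].round(1))
E
```

```text
jig pos [0.0899 0.0007 0.1531] [0.1301 0.1386 1.3248]
1.14 [ 0.0453 -0.      0.138 ] tool [ -0.7 -44.6  15.1]
1.0 [ 0.0317 -0.      0.1334] tool [ -0.7 -58.2  19.7]
0.85 [0.0177 0.     0.1263] tool [ -0.7 -72.1  26.8]
0.7 [0.0048 0.     0.117 ] tool [ -0.7 -85.1  36.1]
0.55 [-0.0068  0.      0.1056] tool [ -0.7 -96.6  47.5]
0.4 [-0.0166  0.      0.0923] tool [  -0.7 -106.5   60.7]
0.28 [-0.0231  0.      0.0806] tool [  -0.7 -113.    72.5]
0.16 [-0.0282 -0.      0.0679] tool [  -0.7 -118.    85.1]
0.08 [-0.0307  0.      0.0591] tool [  -0.7 -120.6   94. ]
0.03 [-0.0319 -0.      0.0534] tool [  -0.7 -121.8   99.6]
```

Emit:
send_rows --targets "0 -20 8 0 255; 0 -36 15 0 255; 0 -45 15 0 255; 0 -58 20 0 255; 0 -72 27 0 255; 0 -72 27 0 255"

```text
time: 9.72
ee_pos: [0.5714, -0.0076, 0.1257]
tcp_rot: [179.9, 0.0, 98.2]
wrist_force: [-0.8, 0.5, 0.3]
opening: -0.0005
grasp_force: 0.0
```

Emit:
send_rows --targets "0 -13 9 0 255; 0 -25 21 0 255; 0 -34 34 0 255; 0 -41 46 0 255; 0 -46 58 0 255; 0 -48 64 0 255; 0 -49 68 0 255; 0 -49 68 0 255; 0 -49 68 0 255"

```text
time: 10.85
ee_pos: [0.5228, -0.0146, 0.0562]
tcp_rot: [180.0, 0.0, 98.2]
wrist_force: [-0.2, 0.1, 3.0]
opening: -0.0001
grasp_force: 1.4
```

```bash
python3 - <<'E'
from h import *
cv2.imwrite("pics/w2.png",np.vstack([camera("wrist")[:, :]]))
cv2.imwrite("pics/t2.png",camera("top"))
o=bot.get_obs();print(Rz.T@(o['ee_pos']-O))
E
```

```text
[-0.031   0.0003  0.0562]
```

View pics/w2.png

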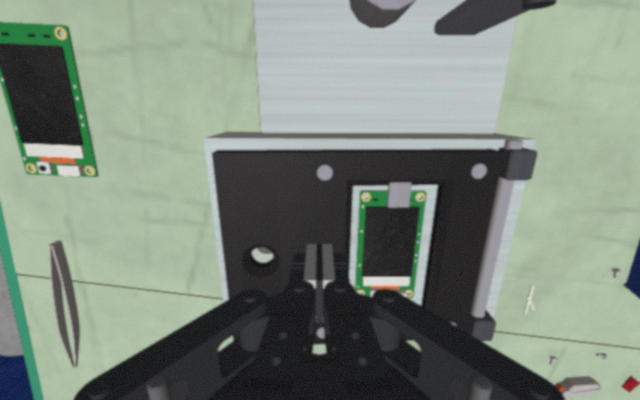

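The wrist view shows the frame down on its plungers, the fingers between window and hole, and the pin hole at about px (262,257).

```bash
python3 - <<'E'
from h import *
m=camera_model("wrist");o=bot.get_obs()
T=np.eye(4);T[:3,:3]=Ro.from_euler('xyz',o['tcp_rot'],degrees=True).as_matrix();T[:3,3]=o['ee_pos']
P=T@m['T_tool_cam']
w=cv2.imread("pics/w2.png");h=w[230:285,235:290]
for px in((262,257),):
  print("frame hole",ray(m,px,.0585,P),"pred",J(-.065,0,.04))
shift([.4504,-.2444,.17])
E
```

```text
frame hole [ 0.4899 -0.0163  0.0585] pred [ 0.4892 -0.0197  0.04  ]
shift [-217.1 -104.6 -113.9] turn None [ 0.5228 -0.0146  0.0562] [179.9677   0.0023  98.2497]
```

Emit:
send_rows --targets "0 0 -40 0 255; 0 0 -90 0 255; -40 -20 -114 0 0; -90 -43 -114 0 0; -135 -65 -114 0 0; -180 -85 -114 0 0; -217 -104.6 -114 0 0; -217 -104.6 -114 0 0; -217 -104.6 -114 0 0"

```text
time: 12.08
ee_pos: [0.4501, -0.2442, 0.1696]
tcp_rot: [-180.0, -0.0, 98.2]
wrist_force: [0.6, -0.8, -0.7]
opening: 0.085
grasp_force: 0.0
```

```bash
python3 - <<'E'
from h import *
m=camera_model("wrist");o=bot.get_obs();w=camera("wrist");cv2.imwrite("pics/w3.png",w);cv2.imwrite("pics/t3.png",camera("top"))
T=np.eye(4);T[:3,:3]=Ro.from_euler('xyz',o['tcp_rot'],degrees=True).as_matrix();T[:3,3]=o['ee_pos']
P=T@m['T_tool_cam'];print(o['ee_pos'],"pred px top",proj(m,[.4504,-.2444,.082],P),"collar",proj(m,[.4504,-.2444,.05],P))
E
```

```text
[ 0.4501 -0.2442  0.1696] pred px top [321.3506 207.0786] collar [321.1117 195.7333]
```

View pics/w3.png

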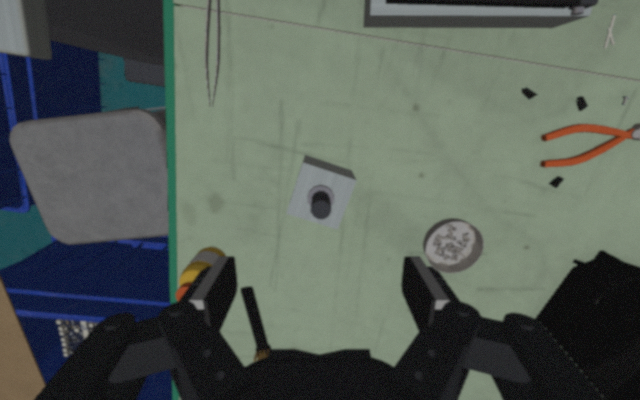

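The pin's top shows at (320,209), within 2 px of the prediction, so I'll descend and grip it.

Emit:
send_rows --targets "0 0 40 0 0; 0 0 80 0 0; 0 0 105 0 0; 0 0 113 0 0; 0 0 113.5 0 0; 0 0 113.5 0 255; 0 0 113.5 0 255; 0 0 113.5 0 255; 0 0 113.5 0 255; 0 0 113.5 0 255; 0 0 113.5 0 255; 0 0 113.5 0 255; 0 0 113.5 0 255" --newtons 60

```text
time: 13.8
ee_pos: [0.4503, -0.2445, 0.0568]
tcp_rot: [180.0, 0.0, 98.2]
wrist_force: [-1.0, -0.2, 5.5]
opening: 0.0159
grasp_force: 58.9
```

Emit:
send_rows --targets "0 0 -20 0 255; 0 0 -60 0 255; 0 0 -95 0 255; 0 0 -95 0 255"

```text
time: 14.3
ee_pos: [0.4512, -0.2449, 0.1537]
tcp_rot: [179.8, 0.1, 98.2]
wrist_force: [0.7, 0.6, -1.2]
opening: 0.0159
grasp_force: 59.0
```

```bash
python3 - <<'E'
from h import *
print(bot.get_obs()['opening'])
shift([.4892,-.0185,.145])
E
```

```text
0.015875587958854128
shift [218.7  70.1   8.4] turn None [ 0.4512 -0.2449  0.1537] [179.8158   0.1352  98.2435]
```

Emit:
send_rows --targets "30 10 0 0 255; 80 26 0 0 255; 130 42 0 0 255; 180 58 0 0 255; 210 67 0 0 255; 218.7 70 8 0 255; 218.7 70 8 0 255; 218.7 70 8 0 255; 218.7 70 8 0 255"

```text
time: 15.42
ee_pos: [0.488, -0.0188, 0.1433]
tcp_rot: [180.0, 0.0, 98.2]
wrist_force: [0.7, -0.1, 0.1]
opening: 0.0161
grasp_force: 59.0
```

```bash
python3 - <<'E'
from h import *
m=camera_model("wrist");o=bot.get_obs();w=camera("wrist");cv2.imwrite("pics/w4.png",cv2.resize(w[100:330,220:420],None,fx=2.6,fy=2.6,interpolation=cv2.INTER_CUBIC))
T=np.eye(4);T[:3,:3]=Ro.from_euler('xyz',o['tcp_rot'],degrees=True).as_matrix();T[:3,3]=o['ee_pos']
P=T@m['T_tool_cam'];e=o['ee_pos'];print(e,Rz.T@(e-O))
c=lambda q:((q-[220,100]+.5)*2.6-.5).round(0)
print("tip",c(proj(m,[e[0],e[1],e[2]-.0498],P)),"frame hole pred",c(proj(m,J(-.065,0,.0585),P)))
i=camera("top");cv2.imwrite("pics/t4.png",i)
E
```

```text
[ 0.488  -0.0188  0.1433] [-0.066   0.001   0.1433]
tip [264. 324.] frame hole pred [267. 284.]
```

View pics/w4.png

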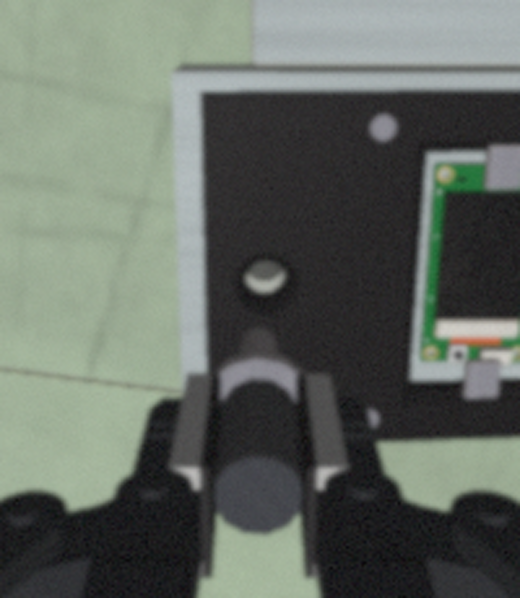

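The crop shows the pin upright in the fingers with its tip at about (259,330), and the frame hole's countersink centred near (264,283).

```bash
python3 - <<'E'
from h import *
m=camera_model("wrist");o=bot.get_obs()
T=np.eye(4);T[:3,:3]=Ro.from_euler('xyz',o['tcp_rot'],degrees=True).as_matrix();T[:3,3]=o['ee_pos']
P=T@m['T_tool_cam'];e=o['ee_pos']
u=lambda a,b:((a+.5)/2.6+220-.5,(b+.5)/2.6+100-.5)
t=ray(m,u(259,330),e[2]-.0498,P);pt=ray(m,u(258,495),e[2]-.0498+.075,P)
h=ray(m,u(264.5,283),.0585,P)
for n,X in(("tip",t),("pintop",pt),("hole",h),("tcp",e)):print(n,X,"jig",Rz.T@(X-O))
w=cv2.imread("pics/w4.png",0).astype(int)
print(w[283,225:305:4]);print(w[245:325:4,264])
E
```

```text
tip [ 0.4869 -0.0205  0.0936] jig [-0.0674 -0.0005  0.0936]
pintop [ 0.4866 -0.0206  0.1686] jig [-0.0677 -0.0006  0.1686]
hole [ 0.4885 -0.0192  0.0585] jig [-0.0656  0.0006  0.0585]
tcp [ 0.4881 -0.0186  0.1434] jig [-0.066   0.0013  0.1434]
[ 46  45  34  34  33  78 137 164 166 162 163 164 169 155 110  51  26  29
  31  38]
[ 42  46  33  36  64  86  88  89  94 144 171 158  92  38  23  27  30  31
  41  36]
```

Emit:
send_rows --targets "1 2 10 0 255; 1 2 22 0 255; 1 2 30 0 255; 1 2 36 0 255; 1 2 42 0 255; 1 2 48 0 255; 1 2 54 0 255; 1 2 58 0 255; 1 2 58 0 255"

```text
time: 16.65
ee_pos: [0.4897, -0.0166, 0.085]
tcp_rot: [-180.0, -0.0, 98.2]
wrist_force: [0.0, -0.3, -0.7]
opening: 0.0158
grasp_force: 59.0
```

Emit:
send_rows --targets "0 0 6 0 255; 0 0 12 0 255; 0 0 16 0 255; 0 0 20 0 255; 0 0 23 0 255; 0 0 23 0 255; 0 0 23 0 255"

```text
time: 17.52
ee_pos: [0.4899, -0.0166, 0.0623]
tcp_rot: [180.0, 0.0, 98.2]
wrist_force: [-2.1, -0.3, 2.0]
opening: 0.016
grasp_force: 59.4
```

Emit:
send_rows --targets "0 0 2 0 255; 0 0 4 0 255; 0 0 4 0 255; 0 0 4 0 255"

```text
time: 18.02
ee_pos: [0.4902, -0.0166, 0.0611]
tcp_rot: [179.9, 0.0, 98.2]
wrist_force: [-11.0, 0.3, 27.4]
opening: 0.0161
grasp_force: 62.2
```

Emit:
send_rows --targets "0 -0.5 0 0 255; 0 -1 0 0 255; 0 -1 0 0 255; 0 -1 0 0 255"

```text
time: 18.52
ee_pos: [0.4901, -0.0167, 0.0612]
tcp_rot: [179.8, 0.0, 98.3]
wrist_force: [-6.8, 0.6, 23.8]
opening: 0.0157
grasp_force: 61.7
```

```bash
python3 - <<'E'
from h import *
o=bot.get_obs();print(o['wrist_force'],o['ee_pos'])
a=camera("wrist")[130:330,180:480];b=camera("scene")[130:280,200:350]
a=cv2.resize(a,(600,400));b=cv2.resize(b,(400,400))
cv2.imwrite("pics/f.png",cv2.resize(np.hstack([a,b]),(800,320)))
E
```

```text
[-6.756   0.5662 23.813 ] [ 0.4901 -0.0167  0.0612]
```

View pics/f.png

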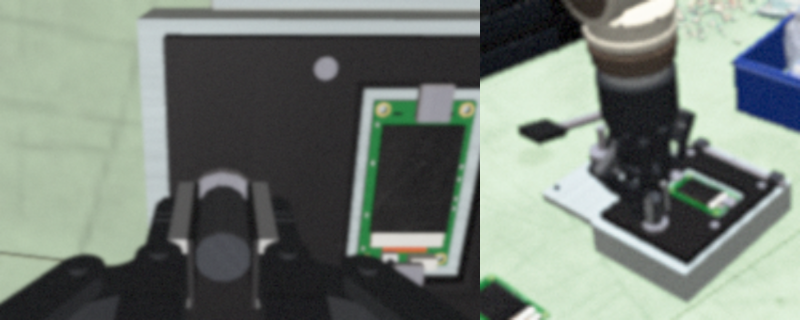

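The collar sits on the shut frame, the lever is up, and the tip works out at about 11 mm above the bench with 24 N pressed, so I'm handing in.

```bash
python3 -c "
from workcell import ticket
print(ticket.job_done())"
```

```text
the job is handed in; nothing more can be done
None
```

I handed the job in after about 18.5 s with all steps carried out: three full lever strokes, frame swung shut, pin seated with its collar on the frame and still pressed with about 24 N, dish not touched; the hand-in returned no verdict.

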